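Log in a sample tube and touch it off with the reader wand

ROBOT

A 7-joint arm with a two-finger parallel gripper is mounted at the origin on the work surface. World frame = base frame: x ahead of the robot, y to its left, z up, the work surface at z = 0. Lengths are in m, angles in rad, forces in N, time in s.
With the tool pointing down it reaches from about 0.4 to 0.85 m from the base axis. Payload 6.9 kg.
Tool frame: the origin (TCP) lies midway between the tips of the shut fingers; the grasp point (between the pads) lies behind it (ctrl.pinch_z is the z of the grasp point in the tool frame, in m); z points along the fingers, y is the direction in which the jaws open and shut (so a half turn about z gives the same grasp; the last joint's range is limited). The gripper opens to 85 mm and grips with 20 to 120 N. Pads are 22 mm wide; open, the fingers measure 114 mm over their backs; the gripper's body (76 mm by 85 mm) begins 54 mm behind the grasp point. The pads swing forward as they close: fully open they stand 13 mm farther back than shut.
Start: joints at [-1.101, 0.507, -0.238, 1.5, 0.126, 1.149, -0.155], TCP at [0.223, 0.584, 0.231] pointing down, gripper open.
Joint ranges: [-3.08, 3.08], [-0.24, 2.05], [-1.43, 1.35], [0, 2.5], [-1.52, 4.66], [0.17, 1.96], [-2.89, 2.89]. Speed limits (rad/s): [2.39, 2.39, 3.14, 3.14, 3.14, 3.14, 3.14].

INTERFACE

Orientations are given as a unit quaternion [w, x, y, z].
In Python, from station import ctrl, get_state, vision, ticket, models gives the robot as it stands. Calls block until the motion is done:
- ctrl.movep(position, orientation): joint-space move of the TCP to a pose.
- ctrl.movel(position, frame=None, max_speed=0.15): straight line of the TCP; frame=None keeps the orientation; max_speed is the mean speed in m/s.
- ctrl.set_joints(angles): joint-space move.
- ctrl.ungrasp() and ctrl.close_gripper(force=None): open the fingers fully, or close them until they stop; force is the grip in N (None keeps the last).
- ctrl.pause(seconds).
- ctrl.ik(position, orientation): joint angles nearest the present ones, or None.
- get_state(): the state.
- vision.grab_frame(name): name is "scene" or "top"; returns (picture, depth): 384x512x3 uint8, blue, green, red; 384x512 float32, m along the optical axis (not along the pixel's ray), 0 where there is no reading.
- vision.camera_info(name): a dict with "mtx" (3x3 intrinsics, pixels), "dist_coeffs" ([k1, k2, p1, p2, k3] as OpenCV has them; the pictures are not rectified), "R" (3x3) and "t" (3): a world point X has camera coordinates R X + t. Camera axes: x right, y down, z forward; pixel columns grow to the right and rows downward; lengths in m; the calibration is good to about 2 mm. A picture is of the moment at which its call begins. camera_info takes no time and is no camera call.
A pose or a line that the arm cannot do raises ctrl.Unreachable and nothing moves.
- ticket.close_job(): hands the job in, once; it reports no verdict.
Trained networks look in the newest picture that a camera, given by its name, has taken for a name from the list of things; names that differ only in an ending like _2 or _b are one class to them, and where a whole thing is asked for, a point or a joint stands for the part that bears it (a point fixed in the world has none). Each returns a list of dicts, best first, with "p" (0 to 1); they miss things now and then, are a little off and sometimes report something else, mostly with a low value. They report only what shows in the picture. A call takes as long as a camera call.
- models.recognise(camera, target): "point" ([column, row] in pixels, amid what is visible of it).
- models.masks_of(camera, target): "mask" (384x512 bool, what is visible of it) and "point" ([column, row] in pixels, amid what is visible of it).
The state is a dict: "time": time; "qpos": joint angles; "qd": joint speeds; "tau": joint torques, N m; "tcp_pos": TCP position; "eef_rot": TCP orientation; "contact_force": force on the tool from outside, world axes, zero at the start; "wrist_torque": the same for the moment, N m; "width": finger opening in m.
Only numpy, scipy, OpenCV 4.12 (cv2) and the standard library are available. Lean on these libraries where they do the work, as an engineer would, in place of code of your own. Each camera call takes 0.05 s, during which the arm holds its last target.

TASK

Log in the blue-capped sample tube: take it out of the orange rack, stand it fully down in the round bore of the grey reading station and let go of it. Then lift the red reader wand out of its black stand and hold its steel tip on the black dot of the station's sloping brass disc, the wand square to the disc, pressing gently so that the sprung disc sinks about half-way and never hard against its stop; the program finishes while the gripper is still holding the wand there. Leave the other tubes, the dishes and the bottles where they are.

Things in the scene. Friction and masses are not known exactly. Their poses are not given: they have to be found in the camera images.
- blue_tube_mid (a point): Point on the axis half-way up the blue-capped sample tube (loose, about 30 g; white body 20 mm across with a tapered foot, 110 mm tall in all; the blue cap, 26 mm across, is the top 18 mm, so the cap's middle is 46 mm above this point and the foot 55 mm below). z points up along the tube. The tube starts upright in one of the three holes of the orange rack; which one varies.
- white_tube_mid (a point): Same point of the white-capped tube, same size, in another hole of the rack; leave it there.
- green_tube_mid (a point): Same point of the green-capped tube, same size, in another hole of the rack; leave it there.
- rack: Orange tube rack, fixed for the run, 70 mm (x) by 187 mm (y) by 50 mm high, origin at the centre of its underside. Three 24 mm holes in a row along its y axis, 55 mm apart, floors 6 mm above the table; the tubes stand out 66 mm above the rack, so they must rise 44 mm to leave it. The rack may be on the left or the right of the station, the wand stand on the other side.
- bore (a point): Centre of the mouth of the bore in the grey reading station, 60 mm above the table. The bore is vertical, 23 mm across with a 3 mm chamfer, 50 mm deep with a flat floor; a tube fully down stands 60 mm above the mouth (its mid point 5 mm above the mouth). The station is fixed for the run; axes: x away from the sloping face, y along its width (110 mm), z up.
- spot (a point): The black dot (9 mm across) at the centre of the top of the station's brass disc (32 mm across, stands 18 mm proud of the white sloping face in front of the bore). z is the disc's outward normal, which leans 18 degrees from vertical towards the station's -x side (away from the bore, roughly towards the robot); y is level. The point moves with the disc.
- disc (a joint): How far the sprung brass disc is pressed in along its normal, m: 0 out, 0.016 hard against its stop. Spring 250 N/m with about 0.5 N preload, so half-way (0.008) takes about 2.5 N.
- wand_tip (a point): Centre of the flat steel end (8 mm across) of the reader wand; z points from the tip along the wand to its other end.
- wand_grip (a point): Point on the wand's axis at the middle of its round red grip (22 mm across, from 60 to 150 mm from the tip), 105 mm from the tip; z along the wand away from the tip. The wand (loose, about 80 g, 154 mm long, shaft 12 mm across below the grip) starts upright, tip down, in the stand.
- stand: Black block stand of the wand, fixed for the run, 70 by 70 mm (with a 90 mm square plate under it) and 66 mm high, origin at the centre of its underside, upright 15 mm hole through its middle. The wand's red grip rests on the top; the wand must rise 60 mm to leave it.
- wand: The whole reader wand; origin at the tip, z along it.
- station: The grey reading station, fixed for the run: 160 mm (x) by 110 mm (y), 60 mm high at the back; origin at the centre of its underside. The bore is 40 mm to its +x side, the middle of the sloping face 40 mm to its -x side. It carries the disc.
- dishes_tall: Bystander: stack of six pink culture dishes, 90 mm across, 96 mm high, origin under its centre.
- dishes_low: Bystander: stack of three such dishes, 48 mm high.
- dish_pair: Bystander: stack of two such dishes, 32 mm high.
- spray: Bystander: white spray bottle with a red head, 74 mm across, 208 mm high, origin under its centre.
- media: Bystander: amber bottle with an orange cap, 60 mm across, 130 mm high, origin under its centre.
- blue_tube: The whole blue-capped tube; origin at the centre of its foot.

How it is judged:
On the way, in this order (a step that is already met when the one before it is completed fails the run):
1. the blue-capped tube stands fully down in the station's bore, released, before the wand leaves its stand (horizontal distance between blue_tube_mid and bore below 0.006 m and z of blue_tube_mid in the frame of bore below 0.009 m and angle between blue_tube's own z axis and vertical below 0.12 rad and contact force between the fingers and blue_tube below 0.05 N and z of wand_tip in the frame of stand below 0.05 m), for 0.2 s.
2. the wand is lifted clear of its stand in the gripper (z of wand_tip in the frame of stand above 0.066 m and contact force between the fingers and wand above 0.5 N and contact force between wand and stand below 0.05 N), for 0.1 s.
At the end, for the whole second after the job is handed in: The gripper still holds the wand at rest, tip within 8 mm of the dot's centre, square to the disc within 10 degrees, disc pressed in 3 to 13.5 mm of its 16 mm, push 0.5 to 8 N; the blue-capped tube stands untouched, upright and within 4 mm of fully down in the bore (distance between wand_tip and spot below 0.008 m and angle between the z axis of wand_tip and the z axis of spot, either way round below 0.175 rad and z of wand_grip in the frame of spot above 0.09 m and value of joint disc between 0.003 and 0.0135 m and contact force between wand and station between 0.5 and 8 N and contact force between the fingers and wand above 0.5 N and linear speed of wand below 0.02 m/s and contact force between wand and stand below 0.05 N and horizontal distance between blue_tube_mid and bore below 0.006 m and z of blue_tube_mid in the frame of bore below 0.009 m and angle between blue_tube's own z axis and vertical below 0.12 rad and contact force between each of the arm, the fingers and blue_tube below 0.05 N); the arm keeps its last pose, push and grip.
It fails at once if the wand is pushed hard (over 15 N) against the station (contact force between wand and station above 15 N).
It fails at once if another tube is pulled from the rack or moved (distance of any of white_tube_mid, green_tube_mid from where it was at the start of the episode above 0.02 m).
It fails at once if a dish stack or bottle is shifted or knocked over (distance of any of dishes_tall, dishes_low, dish_pair, spray, media from where it was at the start of the episode above 0.03 m or angle between any of spray, media's own z axis and vertical above 0.5 rad).
It also fails if it takes over 59 s, if anything falls off the work surface, if the arm or the gripper's body presses on something with over 40 N, if the wrist force passes 120 N, or if a joint passes its speed limit or range.

## Working session

There is one attempt and no reset: what is moved stays moved. The work goes in short steps, each a Python script; the robot and the scene stay as the last script left them, time stands still between calls to the robot, and variables do not carry over. Pictures are saved under pics/ and viewed, and the job is handed in when it is done.

```bash
mkdir -p pics; ls; python3 - <<'E'
from station import ctrl, get_state, vision, ticket, models
import cv2
s=get_state(); print(s, ctrl.pinch_z)
for n in ("scene","top"):
    im,d=vision.grab_frame(n); cv2.imwrite(f"pics/{n}0.png",im); 
    c=vision.camera_info(n); print(n,c)
E
```

```text
pics
{'time': 0.0, 'qpos': array([-1.10050104,  0.50833571, -0.23751026,  1.50114807,  0.12570691,
        1.14887367, -0.15476946]), 'qd': array([ 0.00105665, -0.0010345 , -0.00027709,  0.00071245,  0.00174286,
        0.00012107,  0.00025028]), 'tau': array([ 2.74865224e-04, -6.20616531e+01, -2.18663089e+00, -2.49643332e+01,
        1.26001658e-02,  1.23644318e-02, -1.56874978e-05]), 'tcp_pos': array([0.22287637, 0.58337354, 0.23042522]), 'eef_rot': array([-1.39015314e-04,  1.81368358e-01,  9.83414831e-01, -8.76785225e-04]), 'contact_force': array([ 0.11224159,  0.70583013, -0.28020099]), 'wrist_torque': array([0.00126818, 0.06151365, 0.00463375]), 'width': 0.08561644154047954} -0.0187
scene {'mtx': array([[355.2728944 ,   0.        , 247.809851  ],
       [  0.        , 355.2728944 , 189.60318966],
       [  0.        ,   0.        ,   1.        ]]), 'dist_coeffs': array([0.03258807, 0.        , 0.        , 0.        , 0.        ]), 'R': array([[-0.60447924,  0.79658621, -0.00743369],
       [ 0.46456761,  0.34492003, -0.8156023 ],
       [-0.64713352, -0.49646811, -0.57856515]]), 't': array([ 0.38070208, -0.19806004,  1.35409477])}
top {'mtx': array([[356.15878084,   0.        , 253.05428907],
       [  0.        , 356.15878084, 189.85373969],
       [  0.        ,   0.        ,   1.        ]]), 'dist_coeffs': array([-0.06377632,  0.        ,  0.        ,  0.        ,  0.        ]), 'R': array([[-2.07574153e-02, -9.99779470e-01, -3.18455956e-03],
       [-9.89965451e-01,  2.09987674e-02, -1.39740678e-01],
       [ 1.39776733e-01,  2.51948641e-04, -9.90183014e-01]]), 't': array([-0.03568258,  0.5940816 ,  1.15677741])}
```

View pics/scene0.png

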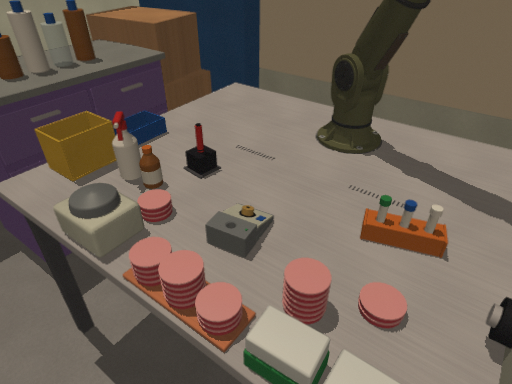

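View pics/top0.png

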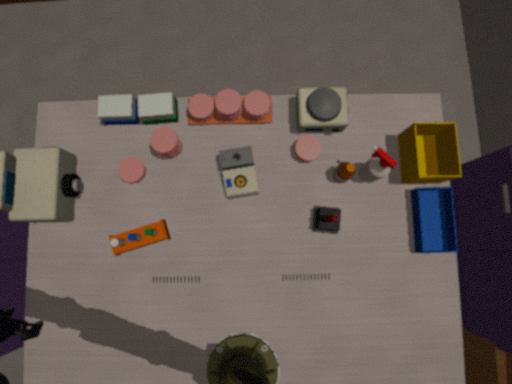

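The scene view shows the blue tube in the middle hole (cap at 410,205) between green (385,201) and white (435,212). The station is at (240,228) and the wand at (200,135). In the top view the blue cap is at (133,238), the station at (238,172) and the wand at (331,217). Next I'll measure them.

```bash
cat > h.py <<'E'
import numpy as np, cv2
from station import ctrl, get_state, vision, ticket, models
def cloud(n,d):
    c=vision.camera_info(n); h,w=d.shape
    uv=np.stack(np.meshgrid(np.arange(w),np.arange(h)),-1).reshape(-1,1,2).astype(np.float64)
    k=cv2.undistortPoints(uv,c['mtx'],c['dist_coeffs'])[:,0]
    P=np.c_[k,np.ones(len(k))]*d.reshape(-1,1)
    return ((P-c['t'])@c['R']).reshape(h,w,3)
def ray(n,px):
    c=vision.camera_info(n)
    k=cv2.undistortPoints(np.array(px,float).reshape(1,1,2),c['mtx'],c['dist_coeffs'])[0,0]
    o=-c['R'].T@c['t']; v=c['R'].T@np.r_[k,1]
    return o,v
def atz(n,px,z):
    o,v=ray(n,px); return o+v*(z-o[2])/v[2]
def proj(n,X):
    c=vision.camera_info(n)
    return cv2.projectPoints(np.array(X,float).reshape(-1,1,3),cv2.Rodrigues(c['R'])[0],c['t'],c['mtx'],c['dist_coeffs'])[0][:,0]
E
python3 - <<'E'
from h import *
np.set_printoptions(precision=4,suppress=True)
S={}
for n in("scene","top"):
    im,d=vision.grab_frame(n); C=cloud(n,d); S[n+'im']=im;S[n+'C']=C;S[n+'d']=d
    for t in("blue_tube","white_tube_mid","green_tube_mid","wand","stand","station","rack","spot","bore","disc"):
        r=models.masks_of(n,t)
        for q in r[:2]:
            if q['p']<.3: continue
            m=q['mask']&(d>0); P=C[m]
            S[f"{n}_{t}"]=q['mask'] if q is r[0] else S.get(f"{n}_{t}")
            print(n,t,round(q['p'],2),np.round(q['point'],1),len(P),np.median(P,0) if len(P) else '',P[:,2].max() if len(P) else '')
np.savez('s0.npz',**S)
print(get_state()['time'])
E
```

```text
scene blue_tube 0.83 [408.8 210.3] 320 [0.4507 0.3363 0.0862] 0.11824658195160181
scene blue_tube 0.56 [248.  209.8] 109 [ 0.6313 -0.0019  0.051 ] 0.058342121051000846
scene white_tube_mid 0.7 [433.3 216.7] 298 [0.435  0.3897 0.0931] 0.11845048091128405
scene green_tube_mid 0.71 [381.6 207.1] 245 [0.4668 0.2855 0.0903] 0.11790167210116623
scene green_tube_mid 0.61 [433.9 219.6] 324 [0.4347 0.39   0.089 ] 0.11845048091128405
scene wand 0.74 [202.8 137.2] 224 [ 0.4972 -0.2909  0.1107] 0.16079320943884756
scene stand 0.7 [203.7 163.4] 815 [ 0.5134 -0.2728  0.0384] 0.07926414405282486
scene station 0.91 [237.5 226.5] 2409 [0.7017 0.0159 0.0434] 0.06332461943490522
scene rack 0.87 [408.4 235.3] 2475 [0.4614 0.3496 0.0435] 0.0707503702259007
scene spot 0.69 [247.3 209.3] 97 [0.6313 0.0002 0.0513] 0.058342121051000846
scene spot 0.62 [151.1 166.9] 770 [ 0.6601 -0.3402  0.0629] 0.13164723344073137
scene bore 0.85 [235.9 227.6] 2359 [0.703  0.0165 0.0437] 0.06332461943490522
scene bore 0.33 [200.5 136.1] 155 [ 0.4978 -0.2896  0.1206] 0.16079320943884756
top blue_tube 0.4 [134.9 238.2] 90 [0.4423 0.3312 0.1142] 0.1219599304821246
top green_tube_mid 0.66 [134.4 238.7] 79 [0.4424 0.3309 0.1147] 0.1219599304821246
top stand 0.61 [326.3 219.9] 595 [ 0.4816 -0.2812  0.0645] 0.08947243407161627
top station 0.75 [238.  170.8] 1628 [ 0.6551 -0.0016  0.0441] 0.06851118143797577
top rack 0.56 [141.9 238.6] 946 [0.4435 0.3261 0.0496] 0.12125085478667842
top spot 0.44 [239.7 181.8] 67 [ 0.6227 -0.0054  0.0533] 0.05987917655465264
top spot 0.38 [322.7 219. ] 622 [ 0.4826 -0.2802  0.0642] 0.07238595083572494
top bore 0.82 [239.3 171.5] 1604 [ 0.655  -0.003   0.0439] 0.06851118143797577
top disc 0.5 [324.4 217.6] 605 [ 0.4856 -0.2802  0.0642] 0.15402035785862137
1.2
```

```bash
python3 - <<'E'
from h import *
from scipy.optimize import least_squares
np.set_printoptions(precision=4,suppress=True)
S=np.load('s0.npz')
def circ(P,r,c0):
    f=least_squares(lambda c:np.hypot(*(P[:,:2]-c).T)-r,c0,loss='soft_l1',f_scale=.002)
    return f.x,np.abs(f.fun).mean()
C=S['sceneC']
for t in("blue_tube","white_tube_mid","green_tube_mid"):
    P=C[S['scene_'+t]&(S['scened']>0)]
    cam=np.array([0.8,0.5])
    for lo,hi,r in((.1,.113,.013),(.06,.094,.010)):
        Q=P[(P[:,2]>lo)&(P[:,2]<hi)]
        print(t,lo,len(Q),circ(Q,r,P[:,:2].mean(0)-.01*np.r_[.8,.6]))
P=C[S['scene_wand']&(S['scened']>0)]
Q=P[(P[:,2]>.07)&(P[:,2]<.15)];print('wand',len(Q),circ(Q,.011,Q[:,:2].mean(0)-.01*np.r_[.8,.6]))
# top view: points near top of caps
T=S['topC'];im=S['topim']
# z slices in top view by connected components
m=(T[...,2]>.105)&(T[...,2]<.13)&(np.abs(T[...,0]-.45)<.1)&(np.abs(T[...,1]-.34)<.12)&(S['topd']>0)
n,l,st,ce=cv2.connectedComponentsWithStats(m.astype(np.uint8))
for i in range(1,n):
    if st[i,4]>8: print('cap',ce[i],st[i,4],atz('top',ce[i],.115),np.median(T[l==i],0))
m=(T[...,2]>.13)&(T[...,2]<.18)&(np.abs(T[...,0]-.48)<.1)&(np.abs(T[...,1]+.28)<.1)&(S['topd']>0)
n,l,st,ce=cv2.connectedComponentsWithStats(m.astype(np.uint8))
for i in range(1,n):
    if st[i,4]>2: print('wand',ce[i],st[i,4],atz('top',ce[i],.159),np.median(T[l==i],0))
for n,(u,v,w) in {'scene':(240,225,45),'top':(238,172,32)}.items():
    a=S[n+'im'][v-w:v+w,u-w:u+w]; cv2.imwrite(f'pics/st_{n}.png',cv2.resize(a,(560,560),interpolation=cv2.INTER_CUBIC))
# station faces
for n in('scene','top'):
    C=S[n+'C'];m=S[n+'_station']&(S[n+'d']>0)
    P=C[m]; print(n,np.percentile(P[:,2],[50,80,90,95]))
    Q=P[(P[:,2]>.056)&(P[:,2]<.066)]; 
    print(cv2.minAreaRect((Q[:,:2]*1000).astype(np.float32)))
    for t in('rack','stand'):
        P=C[S[n+'_'+t]&(S[n+'d']>0)];Q=P[(P[:,2]>.044)&(P[:,2]<.07)];print(t,cv2.minAreaRect((Q[:,:2]*1000).astype(np.float32)))
E
```

```text
blue_tube 0.1 53 (array([0.4657, 0.3374]), np.float64(0.003535938337491809))
blue_tube 0.06 111 (array([0.46  , 0.3387]), np.float64(0.0028710456730002124))
white_tube_mid 0.1 58 (array([0.4261, 0.389 ]), np.float64(0.0008729664796344377))
white_tube_mid 0.06 117 (array([0.4441, 0.3897]), np.float64(0.0026418647998210218))
green_tube_mid 0.1 48 (array([0.4582, 0.284 ]), np.float64(0.0008478837879830614))
green_tube_mid 0.06 101 (array([0.4585, 0.2839]), np.float64(0.0007374367603941485))
wand 157 (array([ 0.4917, -0.2975]), np.float64(0.001166412692734343))
cap [147.8136 231.4746] 59 [0.4584 0.2838 0.115 ] [0.4597 0.2831 0.115 ]
cap [131.8525 236.6557] 61 [0.443  0.3341 0.115 ] [0.4421 0.3338 0.116 ]
cap [114.4754 242.1967] 61 [0.4266 0.3891 0.115 ] [0.4271 0.3892 0.116 ]
wand [334.4314 216.549 ] 51 [ 0.4903 -0.2913  0.159 ] [ 0.49   -0.2924  0.158 ]
scene [0.0434 0.0593 0.0602 0.0607]
((685.0476684570312, 3.1453895568847656), (105.81429290771484, 110.96041870117188), 7.779835224151611)
rack ((444.2022399902344, 336.884765625), (70.53221893310547, 185.6809844970703), 16.153804779052734)
stand ((493.4596862792969, -295.92608642578125), (73.18852996826172, 72.54391479492188), 82.2795181274414)
top [0.0441 0.0593 0.0612 0.0623]
((678.3328247070312, 1.3239364624023438), (117.58950805664062, 109.83805847167969), 7.641749858856201)
rack ((442.11431884765625, 337.0482177734375), (65.8968505859375, 188.7198028564453), 16.98732566833496)
stand ((491.5309143066406, -293.86724853515625), (71.15032196044922, 70.60762023925781), 82.9111099243164)
```

View pics/st_scene.png

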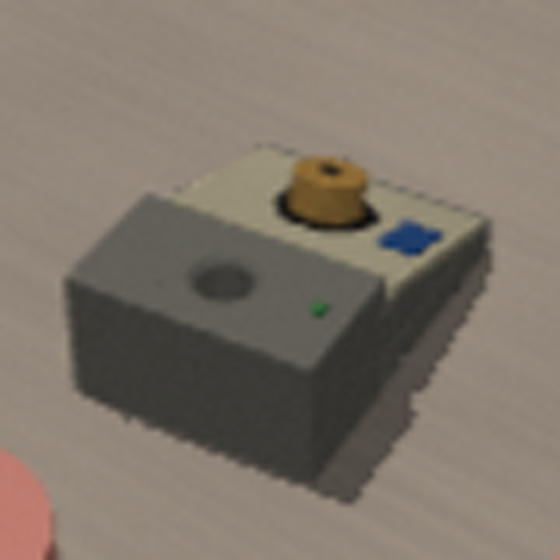

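View pics/st_top.png

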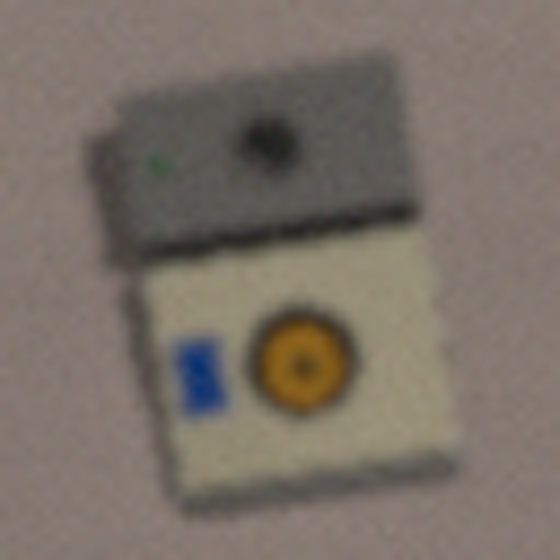

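```bash
python3 - <<'E'
from h import *
np.set_printoptions(precision=4,suppress=True)
S=np.load('s0.npz')
def px(n,u,v):
    u0,v0,s={'scene':(195,180,560/90),'top':(206,140,8.75)}[n]; return [u0+(u+.5)/s-.5,v0+(v+.5)/s-.5]
print('bore',atz('scene',px('scene',222,279),.058),atz('top',px('top',270,143),.058))
print('corners scene',[atz('scene',px('scene',*c),.06)[:2] for c in((68,282),(150,195),(385,275),(310,370))])
print('corners top',[atz('top',px('top',*c),.06)[:2] for c in((118,102),(390,55),(418,207),(140,250))])
# spot triangulate
A=[];b=[]
for n,c in(('scene',(330,168)),('top',(304,364))):
    o,v=ray(n,px(n,*c));v/=np.linalg.norm(v);M=np.eye(3)-np.outer(v,v);A.append(M);b.append(M@o)
X=np.linalg.lstsq(np.vstack(A),np.hstack(b),rcond=None)[0];print('spot tri',X)
for n in('scene','top'):
    print(n,proj(n,[X]),S[n+'C'][int(round(px(n,*((330,168) if n=='scene' else (304,364)))[1])),int(round(px(n,*((330,168) if n=='scene' else (304,364)))[0]))])
# slope plane & disc plane from depth
th=np.deg2rad(7.7);xs=np.array([np.cos(th),np.sin(th),0]);ys=np.array([-np.sin(th),np.cos(th),0])
for n in('scene','top'):
    P=S[n+'C'].reshape(-1,3);im=S[n+'im'].reshape(-1,3)
    q=P-X; r=np.hypot(q@xs,q@ys)
    D=P[(r<.012)&(np.abs(q[:,2])<.012)]
    c=D.mean(0);print('disc',len(D),c,np.linalg.svd(D-c)[2][2])
    a=q@xs;bb=q@ys
    F=P[(r>.024)&(np.abs(bb)<.045)&(np.abs(a)<.03)&(q[:,2]<.005)&(q[:,2]>-.04)]
    c=F.mean(0);nn=np.linalg.svd(F-c)[2][2];nn*=np.sign(nn[2]);print('face',len(F),c,nn,'spot above',(X-c)@nn, np.rad2deg(np.arccos(nn[2])),np.rad2deg(np.arctan2(-nn[1],-nn[0])))
E
```

```text
bore [0.706 0.005 0.058] [0.7075 0.0055 0.058 ]
corners scene [array([ 0.7448, -0.0402]), array([ 0.6852, -0.0501]), array([0.6681, 0.0558]), array([0.7277, 0.065 ])]
corners top [array([0.7245, 0.0637]), array([ 0.7408, -0.0414]), array([ 0.6807, -0.0509]), array([0.6662, 0.0557])]
spot tri [ 0.6217 -0.0062  0.0545]
scene [[247.6432 206.5823]] [ 0.6223 -0.0046  0.0543]
top [[240.3171 181.1447]] [ 0.6223 -0.0051  0.0538]
disc 25 [ 0.6221 -0.0053  0.0531] [-0.3102 -0.0278  0.9503]
face 191 [ 0.6257 -0.0029  0.0356] [-0.309  -0.0494  0.9498] spot above 0.019390547790136044 18.23720932574265 9.081831468974922
disc 40 [ 0.6218 -0.0054  0.053 ] [-0.4022 -0.0871  0.9114]
face 325 [ 0.6218 -0.0061  0.0343] [-0.3018 -0.0517  0.952 ] spot above 0.019296347552269496 17.831248709547648 9.724567618624535
```

```bash
cat >> h.py <<'E'
from scipy.spatial.transform import Rotation as Ro
np.set_printoptions(precision=4,suppress=True)
PZ=-ctrl.pinch_z
TUBE=np.array([.4425,.3357]); BORE=np.array([.7068,.0053]); SPOT=np.array([.6219,-.0056,.0543]); WAND=np.array([.4918,-.2945])
RY=np.deg2rad(16.8); SY=np.deg2rad(8.7)
xs=np.array([np.cos(SY),np.sin(SY),0]); ys=np.array([-np.sin(SY),np.cos(SY),0])
N=-np.sin(np.deg2rad(18))*xs+np.cos(np.deg2rad(18))*np.array([0,0,1])
def quat(y,z):
    x=np.cross(y,z); q=Ro.from_matrix(np.c_[x,y,z]).as_quat(); return np.r_[q[3],q[:3]]
DN=np.array([0,0,-1.])
QT=quat(np.array([np.cos(RY),np.sin(RY),0]),DN)
QW=quat(ys,DN); QF=quat(ys,-N)
def tcp(g,q):  # tcp for a grasp point g
    R=Ro.from_quat(np.r_[q[1:],q[0]]).as_matrix(); return np.asarray(g)+R[:,2]*PZ
E
python3 - <<'E'
from h import *
for nm,g,q in(('tube',[*TUBE,.105],QT),('tubeup',[*TUBE,.24],QT),('bore up',[*BORE,.24],QT),('bore',[*BORE,.11],QT),('wand',[*WAND,.114],QW),('wandup',[*WAND,.25],QW),('fin',SPOT+N*.106,QF),('finup',SPOT+N*.19,QF)):
    print(nm,tcp(g,q),ctrl.ik(tcp(g,q),q))
    if q is not QT: print('   flip',ctrl.ik(tcp(g,q),quat(-ys,DN if q is QW else -N)))
E
```

```text
tube [0.4425 0.3357 0.0863] [-0.6923  0.5565 -0.0011  1.8728  0.0009  0.7122 -0.4007]
tubeup [0.4425 0.3357 0.2213] [-0.7062  0.4029  0.0192  1.7044 -0.0088  1.0344 -0.3908]
bore up [0.7068 0.0053 0.2213] [-0.1716  0.6547  0.2539  1.2685 -0.1625  1.2381  0.3781]
bore [0.7068 0.0053 0.0913] [-0.151   0.7572  0.2051  1.4321 -0.1705  0.9696  0.3893]
wand [ 0.4918 -0.2945  0.0953] [ 0.3915  0.5729  0.1637  1.8183 -0.1285  0.7606  2.3454]
   flip [-0.0882  0.8139  1.0561  1.8242 -0.8331  1.0256 -0.1067]
wandup [ 0.4918 -0.2945  0.2313] [ 0.1393  0.4714  0.5584  1.6476 -0.2732  1.1013  2.4958]
   flip [-0.0941  0.6029  1.0174  1.6503 -0.544   1.1998 -0.37  ]
fin [ 0.5952 -0.0097  0.1373] [ 0.1098  0.4271 -0.1484  2.0115  0.0503  0.396   1.6634]
   flip [-0.2959  0.4594  0.4317  2.0163 -0.6002  0.4602 -0.8425]
finup [ 0.5696 -0.0136  0.2172] [-0.0517  0.2866  0.0844  1.9643 -0.142   0.5865  1.8544]
   flip [-0.319   0.3103  0.4411  1.9673 -0.358   0.6123 -1.0702]
```

```bash
python3 - <<'E'
from h import *
ctrl.movep(tcp([*TUBE,.20],QT),QT)
ctrl.movel(tcp([*TUBE,.106],QT),max_speed=.12)
s=get_state();print(s['time'],s['tcp_pos'],s['contact_force'])
ctrl.close_gripper(30)
s=get_state();print(s['time'],s['width'],s['contact_force'],s['wrist_torque'])
ctrl.movel(tcp([*TUBE,.19],QT),max_speed=.1)
s=get_state();print(s['time'],s['width'],s['tcp_pos'],s['contact_force'])
for n in("scene","top"):
    im,d=vision.grab_frame(n); cv2.imwrite(f"pics/{n}1.png",im)
E
```

```text
3.4 [0.4428 0.3362 0.0879] [ 0.9705  0.3616 -0.902 ]
3.975 0.0250318016623469 [0.0767 0.7929 2.632 ] [-0.0159  0.0409  0.0197]
4.9667 0.024862721752618392 [0.4421 0.3354 0.1707] [-0.0141 -0.762  -0.2771]
```

View pics/scene1.png

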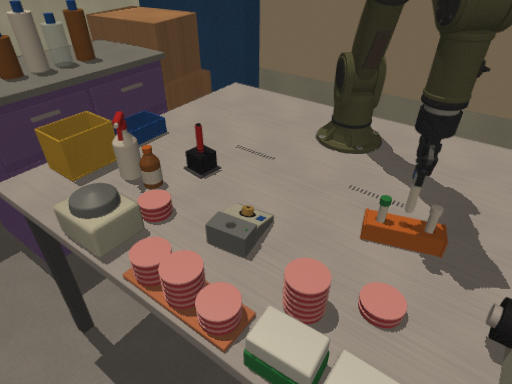

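The blue tube is out of the rack, held by its cap at about (415,198). The green tube (383,212) and white tube (433,220) are still in place. I'll check its tilt and foot position before inserting it.

```bash
python3 - <<'E'
from h import *
im,d=vision.grab_frame('scene');C=cloud('scene',d)
s=get_state();t=s['tcp_pos']
P=C.reshape(-1,3)
m=(d.reshape(-1)>0)&(np.hypot(P[:,0]-t[0],P[:,1]-t[1])<.03)&(P[:,2]>.075)&(P[:,2]<.16)&(im.reshape(-1,3).min(1)>70)
Q=P[m];print(len(Q))
from scipy.optimize import least_squares
def f(p):
    c=p[:2]+np.outer(Q[:,2]-.12,p[2:]); return np.hypot(*(Q[:,:2]-c).T)-.01
r=least_squares(f,[*(Q[:,:2].mean(0)-.01*np.r_[.8,.6]),0,0],loss='soft_l1',f_scale=.001)
print(r.x,np.abs(r.fun).mean(),t,Q[:,2].min(),Q[:,2].max())
a=im[160:250,370:460];cv2.imwrite('pics/tube.png',cv2.resize(a,(540,540),interpolation=cv2.INTER_CUBIC))
E
```

```text
239
[0.4422 0.3355 0.0154 0.0055] 0.000873189157739784 [0.4422 0.3355 0.1706] 0.08943873683400651 0.15991170282583636
```

View pics/tube.png

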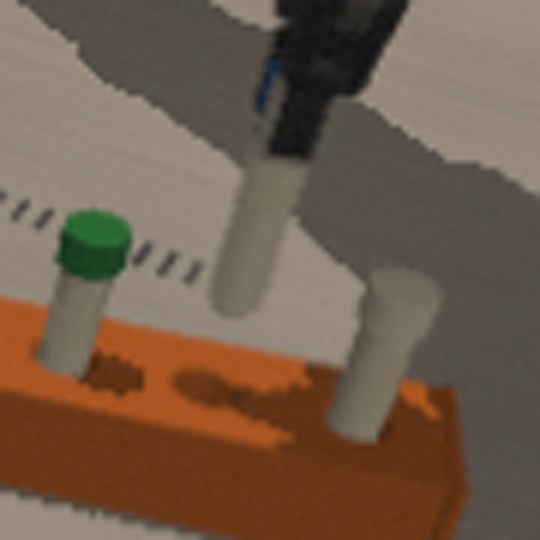

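The tube hangs upright, with its foot under the TCP (tilt under 1°), so camera and robot agree to within 1 mm. Inserting it now.

```bash
python3 - <<'E'
from h import *
ctrl.movep(tcp([*BORE,.22],QT),QT)
ctrl.movel(tcp([*BORE,.165],QT),max_speed=.1)
s=get_state();print(s['time'],s['tcp_pos'],s['contact_force'])
for z in(.158,.150,.140,.128,.118,.113):
    ctrl.movel(tcp([*BORE,z],QT),max_speed=.06)
    s=get_state();print(z,s['time'],s['tcp_pos'],s['contact_force'],s['width'])
    if s['contact_force'][2]>8: print('STOP');break
im,d=vision.grab_frame('scene');cv2.imwrite('pics/ins.png',cv2.resize(im[120:280,150:350],(750,600),interpolation=cv2.INTER_CUBIC))
E
```

```text
7.3833 [0.7071 0.0056 0.1468] [-0.3837 -0.1907 -0.623 ]
0.158 7.65 [0.7067 0.0053 0.1392] [ 0.9043 -0.2434 -0.2193] 0.024789086916694122
0.15 7.9333 [0.7065 0.0053 0.1307] [ 0.1869  0.0213 -0.6279] 0.02535476510538653
0.14 8.25 [0.7065 0.0053 0.1206] [-0.2556 -0.2148 -0.0304] 0.024823541256755628
0.128 8.6 [0.7066 0.0054 0.1086] [ 0.1044 -0.0046  0.3785] 0.02520492827596077
0.118 8.9167 [0.7066 0.0054 0.0987] [ 0.4974 -1.0269  0.0096] 0.025051340474658568
0.113 9.1667 [0.7067 0.0054 0.0939] [-0.9269  0.3002 -0.1637] 0.02495312191097051
```

View pics/ins.png

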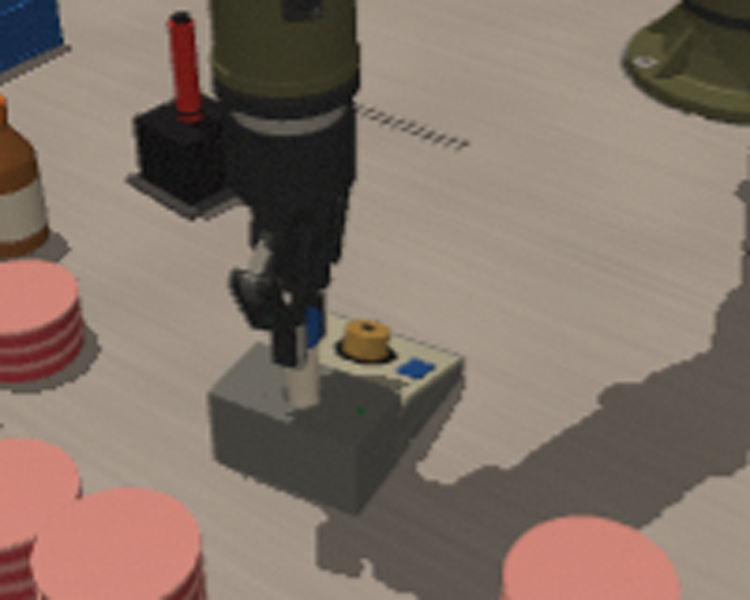

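The tube slides into the bore with no resistance (foot at about 302,400 in the crop). I'll lower it to the floor and release.

```bash
python3 - <<'E'
from h import *
for z in(.1115,.1103,.1093):
    ctrl.movel(tcp([*BORE,z],QT),max_speed=.03)
    s=get_state();print(z,s['time'],s['tcp_pos'],s['contact_force'],s['width'])
    if s['contact_force'][2]>3: break
ctrl.ungrasp()
s=get_state();print(s['time'],s['width'],s['contact_force'])
ctrl.movel(tcp([*BORE,.21],QT),max_speed=.12)
ctrl.pause(.2)
for n in('scene','top'):
    im,d=vision.grab_frame(n);C=cloud(n,d);P=C.reshape(-1,3)
    m=(d.reshape(-1)>0)&(np.hypot(P[:,0]-BORE[0],P[:,1]-BORE[1])<.02)&(P[:,2]>.1)&(P[:,2]<.14)
    Q=P[m]
    if len(Q):print(n,len(Q),Q.mean(0),np.percentile(Q[:,2],[50,90,98]))
    cv2.imwrite(f'pics/rel_{n}.png',im)
E
```

```text
0.1115 9.4667 [0.7068 0.0053 0.0928] [-0.4895 -0.1599 -0.682 ] 0.024855563879743494
0.1103 9.7167 [0.707  0.0053 0.0918] [0.3903 0.4118 0.7702] 0.024953711011800273
0.1093 9.9667 [0.7073 0.0052 0.0917] [-0.7028  0.5041  5.1121] 0.025067536504258237
10.5833 0.08529312983327475 [ 0.1442 -0.264   0.1999]
scene 118 [0.7115 0.0087 0.1152] [0.1182 0.1204 0.1208]
```

View pics/rel_scene.png

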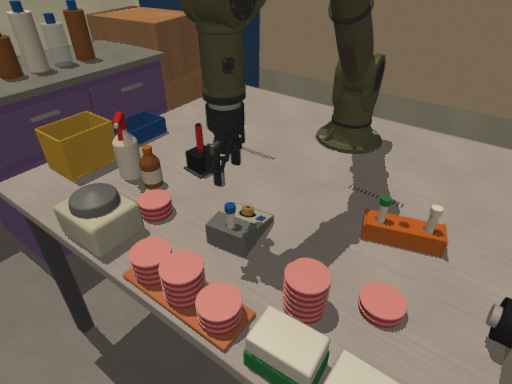

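View pics/rel_top.png

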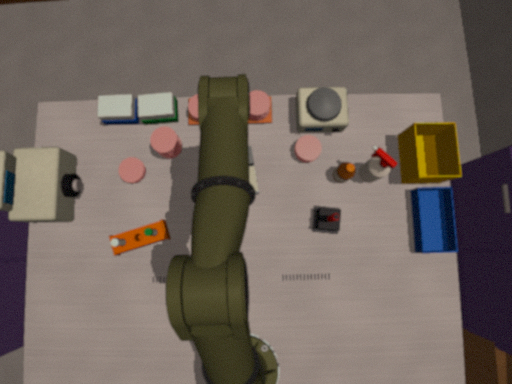

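The blue tube stands in the bore with its top at z=0.120, so it is fully down (cap at 230,208). Next is the wand.

```bash
python3 - <<'E'
from h import *
print(get_state()['qpos'],get_state()['tcp_pos'])
for sgn in(1,-1):
    q=quat(sgn*ys,DN);print(sgn,ctrl.ik(tcp([*WAND,.25],q),q),ctrl.ik(tcp([*WAND,.114],q),q))
    q=quat(sgn*ys,-N);print(sgn,ctrl.ik(tcp(SPOT+N*.15,q),q),ctrl.ik(tcp(SPOT+N*.106,q),q))
# wand recheck with scene+top colour
for n in('scene','top'):
    im,d=vision.grab_frame(n);C=cloud(n,d);P=C.reshape(-1,3)
    b,g,r=im.reshape(-1,3).astype(int).T
    m=(d.reshape(-1)>0)&(np.hypot(P[:,0]-WAND[0],P[:,1]-WAND[1])<.04)&(P[:,2]>.075)&(P[:,2]<.15)&(r>2*g)&(r>60)
    Q=P[m]
    from scipy.optimize import least_squares
    f=least_squares(lambda c:np.hypot(*(Q[:,:2]-c).T)-.011,WAND,loss='soft_l1',f_scale=.001)
    print(n,len(Q),f.x,np.abs(f.fun).mean())
E
```

```text
[-0.0663  0.6628  0.0463  1.3126 -0.031   1.1678  0.2757] [0.7066 0.0053 0.1907]
1 [ 0.6973  0.4313 -0.3028  1.6402  0.141   1.0916  2.0781] [ 0.6978  0.5789 -0.3121  1.8141  0.2398  0.7855  1.9855]
1 [ 0.2611  0.3622 -0.3434  1.9882  0.1789  0.5033  1.5364] [ 0.2324  0.4373 -0.3222  2.0101  0.2523  0.4114  1.4664]
-1 [ 0.1656  0.4637  0.5143  1.6473 -0.2499  1.0966 -0.6693] [ 0.2187  0.6074  0.4415  1.8205 -0.35    0.7912 -0.5789]
-1 [-0.2849  0.3753  0.4048  1.9946 -0.4332  0.5291 -1.0006] [-0.2405  0.4482  0.3496  2.0157 -0.5166  0.4402 -0.924 ]
scene 130 [ 0.4917 -0.2971] 0.0012935855280091127
top 16 [ 0.4917 -0.2949] 0.0003115160919540958
```

```bash
sed -i 's/WAND=np.array.*/WAND=np.array([.4917,-.2955])/' h.py; python3 - <<'E'
from h import *
q=QW
ctrl.movel(tcp([*BORE,.26],QT),max_speed=.15)
ctrl.movep(tcp([*WAND,.25],q),q)
ctrl.movel(tcp([*WAND,.116],q),max_speed=.12)
s=get_state();print(s['time'],s['tcp_pos'],s['contact_force'])
ctrl.close_gripper(60)
s=get_state();print(s['time'],s['width'],s['tcp_pos'],s['contact_force'],s['wrist_torque'])
ctrl.movel(tcp([*WAND,.24],q),max_speed=.12)
s=get_state();print(s['time'],s['width'],s['tcp_pos'],s['contact_force'],s['qpos'])
im,d=vision.grab_frame('scene');cv2.imwrite('pics/w1.png',im)
C=cloud('scene',d);P=C.reshape(-1,3);t=s['tcp_pos']
m=(d.reshape(-1)>0)&(np.hypot(P[:,0]-t[0],P[:,1]-t[1])<.03)&(P[:,2]>.11)&(P[:,2]<.22)
for z in np.arange(.11,.22,.01):
    Q=P[m&(np.abs(P[:,2]-z)<.005)]
    if len(Q):print(round(z,3),len(Q),Q.mean(0)-t)
print('min z',P[m][:,2].min())
E
```

```text
15.325 [ 0.4922 -0.2957  0.098 ] [-1.128  -0.392   0.2577]
15.9333 0.02041813417048339 [ 0.4918 -0.2957  0.0976] [ 0.0191 -1.2428  3.2578] [-0.0794  0.0722 -0.0083]
17.1167 0.020572990634066955 [ 0.4913 -0.2953  0.2205] [-0.6499  0.6542 -0.2135] [ 0.6771  0.4389 -0.2698  1.656   0.1296  1.0658  2.0913]
0.13 4 [ 0.0019  0.0005 -0.0895]
0.14 11 [ 0.0016  0.002  -0.0795]
0.15 10 [ 0.0035  0.001  -0.0702]
0.16 13 [ 0.0035  0.0011 -0.0607]
0.17 12 [ 0.0021  0.002  -0.0503]
0.18 12 [ 0.0038  0.0021 -0.0405]
0.19 13 [ 0.0059  0.0065 -0.0292]
0.2 27 [ 0.0057  0.0042 -0.0213]
0.21 22 [ 0.0071  0.0044 -0.0106]
min z 0.12856883066097624
```

View pics/w1.png

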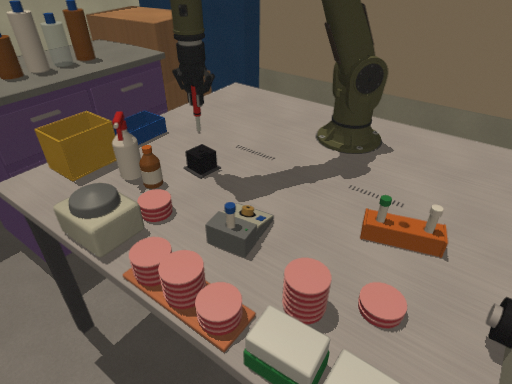

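The wand hangs straight below the gripper (red grip 195,100, shaft to 198,130) and its tip height matches what I expected. Moving above the disc, tilted.

```bash
cat >> h.py <<'E'
L=.110-PZ
def tipt(h): return SPOT+N*(L+h)   # TCP for tip h above the dot
E
python3 - <<'E'
from h import *
ctrl.movep(tipt(.07),QF)
ctrl.movel(tipt(.02),max_speed=.1)
ctrl.pause(.3)
s=get_state();print(s['time'],s['width'],s['tcp_pos'],tipt(.02),s['contact_force'])
for n,(u,v,w) in {'scene':(240,195,50),'top':(238,172,40)}.items():
    im,d=vision.grab_frame(n);cv2.imwrite(f'pics/ap_{n}.png',cv2.resize(im[v-w:v+w,u-w:u+w],(600,600),interpolation=cv2.INTER_CUBIC))
    print(n,(proj(n,[SPOT+N*.02,SPOT])-[u-w-.5,v-w-.5])*300/w)
E
```

```text
19.2417 0.02100788289961758 [ 0.5881 -0.0109  0.1608] [ 0.5879 -0.0108  0.1602] [-0.335  -0.166  -0.6006]
scene [[356.1832 331.0085]
 [349.6556 373.7111]]
top [[320.4231 378.5108]
 [319.7697 371.9251]]
```

View pics/ap_scene.png

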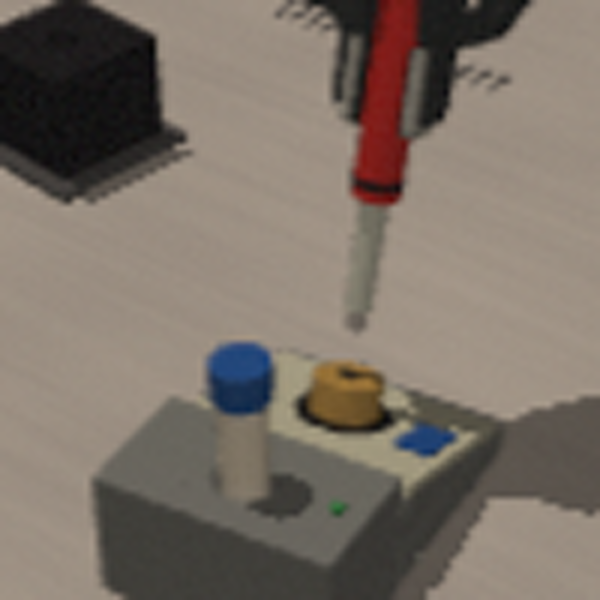

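View pics/ap_top.png

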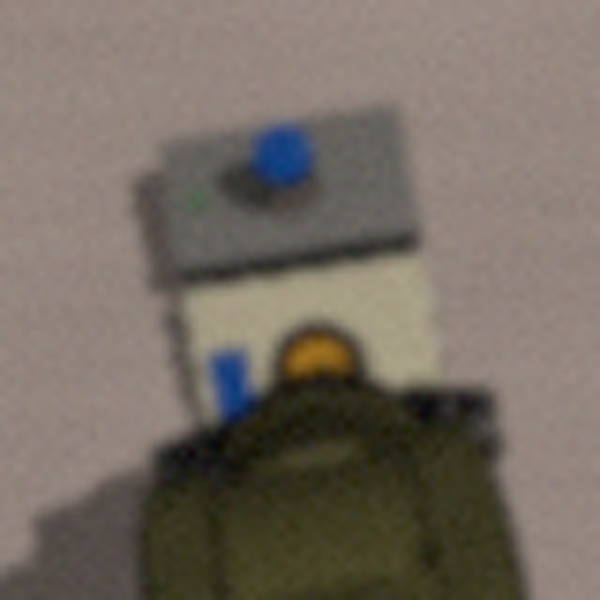

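The tip sits at (356,326) in the scene crop, where I predicted (356,331), above the disc and in line with it. The tube is upright. I'll press in small steps and average the force.

```bash
cat >> h.py <<'E'
def favg(k=15):
    F=[]
    for _ in range(k):
        ctrl.pause(.02); F.append(get_state()['contact_force'])
    return np.mean(F,0)
E
python3 - <<'E'
from h import *
f0=favg()
print('tare',f0)
for h in(.008,.003,0,-.003,-.005,-.0065,-.008):
    ctrl.movel(tipt(h),max_speed=.03)
    f=favg()-f0; s=get_state()
    p=(s['tcp_pos']-SPOT)@N-L
    print(h,round(s['time'],2),'tip h',p,'F.N',f@N,f)
    if f@N>4: print('STOP');break
for n,(u,v,w) in {'scene':(240,195,50)}.items():
    im,d=vision.grab_frame(n);cv2.imwrite(f'pics/press_{n}.png',cv2.resize(im[v-w:v+w,u-w:u+w],(600,600),interpolation=cv2.INTER_CUBIC))
    print((proj(n,[SPOT-N*.008,SPOT])-[u-w-.5,v-w-.5])*300/w)
E
```

```text
tare [ 0.0637 -0.2371 -1.0589]
0.008 20.39 tip h 0.008151474085690488 F.N 0.0677547467755914 [0.0499 0.2353 0.0988]
0.003 20.96 tip h 0.0030569889629540187 F.N -0.3787400312107862 [ 0.0794  0.4613 -0.3501]
0 21.46 tip h 3.074382104764628e-05 F.N 0.12063042810743567 [-0.253   0.3226  0.0614]
-0.003 21.96 tip h -0.0029235419807526197 F.N 1.0073953253155503 [-0.2081 -0.1483  0.9851]
-0.005 22.46 tip h -0.004976972618021852 F.N 1.6057667333176366 [ 0.0786 -0.3704  1.6954]
-0.0065 22.96 tip h -0.006453170929371921 F.N 2.044154058537278 [-0.0402 -0.4432  2.1147]
-0.008 23.46 tip h -0.007978871107293756 F.N 2.31602360063574 [ 0.2024 -0.4636  2.4774]
[[347.0704 390.624 ]
 [349.6556 373.7111]]
```

View pics/press_scene.png

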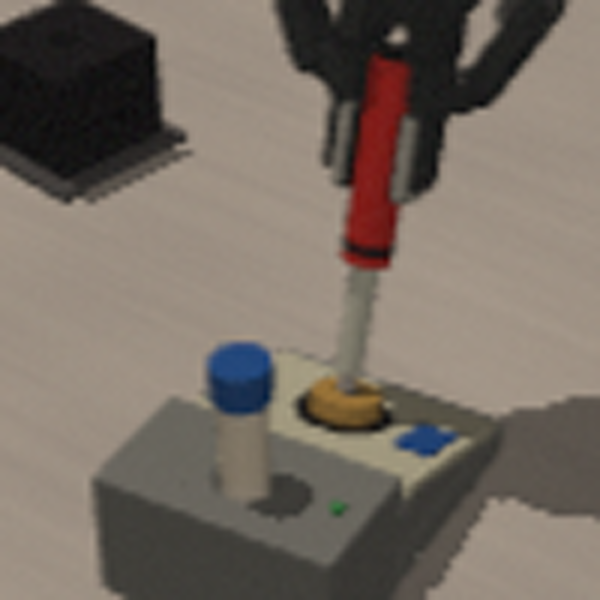

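The disc is sunk about half-way at 2.3 N, with the tip at (347,388) over the disc centre at about (344,392). One last check of wand direction and of a steady force, then I hand in.

```bash
python3 - <<'E'
from h import *
from scipy.optimize import least_squares
im,d=vision.grab_frame('scene');P=cloud('scene',d).reshape(-1,3)
B=SPOT-N*.008; q=P-B; a=q@N; r=np.linalg.norm(q-np.outer(a,N),axis=1)
dd=d.reshape(-1)>0
b,g,rr=im.reshape(-1,3).astype(int).T
red=(rr>2*g)&(rr>60)
sh=dd&(r<.02)&(a>.012)&(a<.055); gr=dd&(r<.025)&(a>.063)&(a<.145)&red
Q=np.r_[q[sh],q[gr]];R=np.r_[np.full(sh.sum(),.006),np.full(gr.sum(),.011)]
e1,e2=xs-(xs@N)*N,ys; e1/=np.linalg.norm(e1)
def f(p):
    A=Q@N; return np.hypot(Q@e1-p[0]-p[2]*A,Q@e2-p[1]-p[3]*A)-R
o=least_squares(f,[0,0,0,0],loss='soft_l1',f_scale=.001)
print(sh.sum(),gr.sum(),'tip offset mm',o.x[:2]*1000,'tilt deg',np.rad2deg(o.x[2:]),np.abs(o.fun).mean())
P2=P[dd&(np.hypot(P[:,0]-BORE[0],P[:,1]-BORE[1])<.02)&(P[:,2]>.1)&(P[:,2]<.14)];print('tube top',np.percentile(P2[:,2],[90]),P2.mean(0))
s=get_state();print(s['time'],s['width'],favg()@N,s['qd'])
ticket.close_job()
E
```

```text
73 205 tip offset mm [-0.5599 -1.9277] tilt deg [-0.1169  0.6848] 0.0010742682839161202
tube top [0.1206] [0.7113 0.0087 0.1149]
23.5583 0.020747832923627852 1.5039250271413065 [ 0.0004  0.0023  0.0001  0.0003  0.0013 -0.0016 -0.001 ]
the job is handed in; nothing more can be done
```

I moved the blue-capped tube from the rack into the reading station's bore and let go of it. Then I lifted the wand out of its stand and pressed its tip onto the disc. I handed the job in at about 24 s of the 59 s allowed, with the gripper still holding the wand there. No verdict is reported.

Last checks:
- **Tube:** its top is at z = 0.1206 m, which means fully down. It looks upright in the pictures.
- **Wand tip:** it is about 2 mm from the dot's centre, within the 8 mm allowed.
- **Wand angle:** it is within about 1° of square to the disc.
- **Push:** the tip was commanded 8 mm past the contact point, and the averaged force along the disc's normal was about 2.3 N. A final reading printed 1.5 N, but that was without subtracting the zero offset of about -1 N, so it corresponds to about 2.5 N. I saw no sign of the disc hitting its stop.
- **Other objects:** the green and white tubes, the dishes and the bottles looked unmoved in the pictures taken after the tube was placed and after the wand was lifted. I did not measure their positions again at the end.

No check failed. The two cameras differed by up to 6 mm in y on where the wand stood. I used a value in between, and the grasp came out straight.

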